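# Throw the interlocked switch bank of the finishing bench

### The arm

A 6-joint arm with a two-finger parallel gripper is mounted at the origin on the work surface. World frame = base frame: x ahead of the robot, y to its left, z up, the work surface at z = 0. Lengths are in mm, angles in rad, forces in N, time in s.
With the tool pointing down it reaches from about 275 to 750 mm from the base axis. Payload 10.2 kg.
Tool frame: the origin (TCP) lies at the very end of the fingers, on their centre line; the grasp point (between the pads) lies 19 mm behind it (ctrl.hold_point_z is the distance from the TCP to the grasp point, in mm); z points along the fingers, y is the direction in which the jaws open and shut (so a half turn about z gives the same grasp; the last joint's range is limited). The gripper opens to 85 mm and grips with 20 to 120 N. Pads are 22 mm wide; open, the fingers measure 114 mm over their backs; the gripper's body (76 mm by 85 mm) begins 54 mm behind the grasp point. The pads swing forward as they close: fully open they stand 13 mm farther back than shut.
Start: joints at [-1.555, 0.313, 1.498, -0, 1.331, -0.223], TCP at [124.168, -510.111, 231.294] pointing down, gripper open.
Joint ranges: [-2.94, 2.94], [-0.97, 2.17], [0.19, 2.56], [-1.23, 4.37], [0.02, 3.11], [-2.88, 2.88]. Speed limits (rad/s): [2.39, 2.39, 3.01, 3.14, 3.14, 3.14].

### API

Orientations are given as a unit quaternion [w, x, y, z].
In Python, from rig import readout, cams, workorder, spotter, ctrl gives the robot as it stands.
- The arm moves only by the tool step_arm, never from a script. Its argument "plan" is text: rows parted by semicolons, each of 5 numbers parted by spaces: the shift along the tool's x, y, z in cm, then the turn about the tool's z in degrees, then the opening in per cent of the stroke, from 0 (shut) to 100 (fully open). In form: x y z twist gripper; .... A call has 1 to 10 rows; each row is the pose to reach, as a shift and turn from the pose commanded when the call began, along the tool's axes at that moment; what a row does not reach only later rows make up. A row lasts 1/10 s, in which the tool goes at most 50 mm and 8.59 degrees, less where a joint would pass 70% of its speed; a pose out of reach is approached as far as the arm can. A call with a gripper value outside its range is refused whole. The fingers move at their own pace and stop on an object; "grip_force" is the grip in N (left out, the last holds). Time passes only in rows, so rows that repeat a pose let the fingers close. It gives the time, the measured TCP pose, the force and the opening at its end, in the units of the state.
- readout.sense(): the state, without advancing time (a new reading comes with each control period).
- cams.capture(name): name is "side" or "top"; returns (picture, depth): 400x640x3 uint8, red, green, blue; 400x640 float32, mm along the optical axis (not along the pixel's ray), 0 where there is no reading.
- cams.camera_info(name): a dict with "vfov" (degrees; the focal length in pixels is half the picture's height over the tangent of half this angle, whatever the lens; pixels are square), "cx", "cy" (the principal point, pixels), "k1" (the pictures are not rectified: a ray, as slopes to the right and down, at radius r is drawn at 1 + k1 r^2 times it, then the intrinsics apply), "rvec" (rotation vector, rad) and "tvec" (3), from world to camera coordinates, as OpenCV has them. Camera axes: x right, y down, z forward; pixel columns grow to the right and rows downward; lengths in mm; the calibration is good to about 2 mm. A picture is of the moment at which its call begins. camera_info takes no time and is no camera call.
- workorder.finish_job(): hands the job in, once; it reports no verdict.
Trained networks look in the newest picture that a camera, given by its name, has taken for a name from the list of things; names that differ only in an ending like _2 or _b are one class to them, and where a whole thing is asked for, a point or a joint stands for the part that bears it (a point fixed in the world has none). Each returns a list of dicts, best first, with "conf" (0 to 1); they miss things now and then, are a little off and sometimes report something else, mostly with a low value. They report only what shows in the picture. A call takes as long as a camera call.
- spotter.regions_of(camera, target): "pixels" (400x640 bool, what is visible of it) and "extent" ([centre column, centre row, width, height] in pixels, round what is visible of it).
The state is a dict: "time_s": time; "joints": joint angles; "dq": joint speeds; "tau": joint torques, N m; "eef_pos": TCP position; "ee_rot": TCP orientation; "force": force on the tool from outside, world axes, zero at the start; "wrist_torque": the same for the moment, N m; "grip_width": opening from 0.0 (shut) to 1.0 (fully open).
Only numpy, scipy, OpenCV 4.12 (cv2) and the standard library are available. Lean on these libraries where they do the work, as an engineer would, in place of code of your own. Each camera call takes 0.05 s, during which the arm holds its last target. There are 200 camera calls.

### The job

Switch the finishing bench on: throw all three levers of the grey switch bank fully home, away from the robot. The bank is interlocked and lets them over only one at a time in an order that nobody has marked, so feel each lever gently, never strain one that is blocked (stay well under 20 N), and go on until all three are home; leave the other things on the bench where they are.

Things in the scene. Friction and masses are not known exactly. Their poses are not given: they have to be found in the camera images.
- bank: Grey steel box fixed to the bench, 190 (its x) x 270 (y) x 100 mm high. Origin: centre of its underside, on the bench. +x: throwing direction, away from the robot; +y: towards its left lever. Levers rise from slots in its top at y = 75, 0, -75 mm, x = 0, pivoting 20 mm above the bench. Hidden interlock: one lever is free; once home it frees a second, and that the third; order varies.
- grip_left (a point): Centre of the dark stained wooden grip of the left lever: a round grip 18 to 25 mm thick and 50 mm long along the lever, on a 12 mm steel shaft; 135 mm from the pivot axis, so about 150 mm above the bench; the top of the grip is 160 mm from the pivot axis.
- lever_left (a joint): Angle of the left lever's hub (rad): 0 = off, leaning 0.26 rad from upright to the bank's -x; 0.52 = fully home at its end stop, leaning 0.26 rad to +x (the grip travels 70 mm). Starts at 0 to 0.03. Stays where it is left; a free one moves at about 2 to 4 N at the grip. While blocked it stops hard at about 0.06 (8 mm at the grip).
- spring_left (a joint): Bend of the left lever's sprung shaft against its hub (rad): 0 unloaded, positive when pushed to +x; 30 N m per rad, so 0.045 means 10 N at the middle of the grip (6 mm of bend there); beyond 0.09, i.e. 20 N, the lever is overstrained.
- grip_middle (a point): Centre of the dark stained wooden grip of the middle lever: a round grip 18 to 25 mm thick and 50 mm long along the lever, on a 12 mm steel shaft; 135 mm from the pivot axis, so about 150 mm above the bench; the top of the grip is 160 mm from the pivot axis.
- lever_middle (a joint): Angle of the middle lever's hub (rad): 0 = off, leaning 0.26 rad from upright to the bank's -x; 0.52 = fully home at its end stop, leaning 0.26 rad to +x (the grip travels 70 mm). Starts at 0 to 0.03. Stays where it is left; a free one moves at about 2 to 4 N at the grip. While blocked it stops hard at about 0.06 (8 mm at the grip).
- spring_middle (a joint): Bend of the middle lever's sprung shaft against its hub (rad): 0 unloaded, positive when pushed to +x; 30 N m per rad, so 0.045 means 10 N at the middle of the grip (6 mm of bend there); beyond 0.09, i.e. 20 N, the lever is overstrained.
- grip_right (a point): Centre of the dark stained wooden grip of the right lever: a round grip 18 to 25 mm thick and 50 mm long along the lever, on a 12 mm steel shaft; 135 mm from the pivot axis, so about 150 mm above the bench; the top of the grip is 160 mm from the pivot axis.
- lever_right (a joint): Angle of the right lever's hub (rad): 0 = off, leaning 0.26 rad from upright to the bank's -x; 0.52 = fully home at its end stop, leaning 0.26 rad to +x (the grip travels 70 mm). Starts at 0 to 0.03. Stays where it is left; a free one moves at about 2 to 4 N at the grip. While blocked it stops hard at about 0.06 (8 mm at the grip).
- spring_right (a joint): Bend of the right lever's sprung shaft against its hub (rad): 0 unloaded, positive when pushed to +x; 30 N m per rad, so 0.045 means 10 N at the middle of the grip (6 mm of bend there); beyond 0.09, i.e. 20 N, the lever is overstrained.
- sanding_block: Bystander: cork sanding block 32 x 90 x 22, lying on the rear part of the bank's top. Sizes in mm; origin at the centre of its underside. Leave it alone.
- glove_box: Bystander: yellow and black cardboard glove box 115 x 230 x 75, behind the bank. Sizes in mm; origin at the centre of its underside. Leave it alone.
- mixing_cup: Bystander: yellow open plastic cup, rim radius 40, height 100, left of the bank. Sizes in mm; origin at the centre of its underside. Leave it alone.
- stain_tin: Bystander: bare metal tin, radius 35, height 90, right of the bank. Sizes in mm; origin at the centre of its underside. Leave it alone.
- brush: Bystander: paint brush lying along the right side of the bank. Sizes in mm; origin at the centre of its underside. Leave it alone.
- oak_sample: Bystander: dark stained board 60 x 130 x 10 lying in front of the bank, on the robot's side. Sizes in mm; origin at the centre of its underside. Leave it alone.
- oak_offcut: Bystander: pale wooden block 50 x 60 x 30, left of the bank. Sizes in mm; origin at the centre of its underside. Leave it alone.

How it is judged (in metres and radians):
On the way, in this order (a step that is already met when the one before it is completed fails the run):
1. one lever is fully home (value of joint any of lever_left, lever_middle, lever_right above 0.48 rad), for 0.1 s.
2. two levers are fully home ((value of joint each of lever_left, lever_middle above 0.48 rad or value of joint each of lever_left, lever_right above 0.48 rad or value of joint each of lever_middle, lever_right above 0.48 rad)), for 0.1 s.
3. all three levers are fully home (value of joint each of lever_left, lever_middle, lever_right above 0.48 rad), for 0.1 s.
At the end, for the whole second after the job is handed in: All three levers rest fully home, each hub angle above 0.48 rad of its 0.52 rad travel (within 6 mm of the stop at the grip), not moving (all of step 3 and velocity of joint each of lever_left, lever_middle, lever_right below 0.05 rad/s); the robot touches nothing.
It fails at once if the left lever is overstrained: bent more than 0.09 rad (20 N at the middle of the grip) either way (value of joint spring_left above 0.09 rad or value of joint spring_left below -0.09 rad).
It fails at once if the middle lever is overstrained: bent more than 0.09 rad (20 N at the middle of the grip) either way (value of joint spring_middle above 0.09 rad or value of joint spring_middle below -0.09 rad).
It fails at once if the right lever is overstrained: bent more than 0.09 rad (20 N at the middle of the grip) either way (value of joint spring_right above 0.09 rad or value of joint spring_right below -0.09 rad).
It fails at once if a bystander (sanding block, glove box, cup, tin, brush, oak sample or offcut) is moved more than 30 mm (distance of any of sanding_block, glove_box, mixing_cup, stain_tin, brush, oak_sample, oak_offcut from where it was at the start of the episode above 0.03 m).
It also fails if it takes over 58 s, if anything falls off the work surface, if the arm or the gripper's body presses on something with over 40 N, if the wrist force passes 120 N, or if a joint passes its speed limit or range.

## Working session

There is one attempt and no reset: what is moved stays moved. The work goes in short steps, Python scripts to look and compute and a tool call to move; the robot and the scene stay as the last step left them, time stands still between calls to the robot, and variables do not carry over. Pictures are saved under pics/ and viewed, about 8 in all and at most 12, crops included, and the job is handed in when it is done.

Besides the shell and the picture viewer there is one more tool, called after "Call:" by a JSON object that holds its "api" and its "payload". step_arm: Moves the arm, as the interface text tells. Its arguments: {"type":"object","properties":{"plan":{"type":"string"},"grip_force":{"type":"number"}},"required":["plan"]}

```bash
mkdir -p pics
cat > h.py <<'E'
import numpy as np, cv2
from rig import readout, cams, workorder, spotter, ctrl
def world(name, us, vs, d):
    i=cams.camera_info(name); f=200/np.tan(np.radians(i["vfov"])/2)
    K=np.array([[f,0,i["cx"]],[0,f,i["cy"]],[0,0,1]])
    p=cv2.undistortPoints(np.float64(np.c_[us,vs]).reshape(-1,1,2),K,np.array([i["k1"],0,0,0.]))[:,0]
    c=np.c_[p,np.ones(len(p))]*np.asarray(d,float)[:,None]
    R=cv2.Rodrigues(np.float64(i["rvec"]))[0]
    return (c-np.float64(i["tvec"]).reshape(1,3))@R
def cloud(name,depth,mask):
    v,u=np.nonzero(mask&(depth>0)); return world(name,u,v,depth[v,u])
E
python3 - <<'E'
from h import *
ims=[]
for n in("top","side"):
    im,d=cams.capture(n); np.save(f"/tmp/{n}d.npy",d); np.save(f"/tmp/{n}.npy",im); ims.append(im)
    for t in("bank","grip_left","grip_middle","grip_right","sanding_block","mixing_cup","stain_tin","glove_box"):
        for r in spotter.regions_of(n,t)[:3]:
            P=cloud(n,d,r["pixels"]); 
            if len(P): print(n,t,round(r["conf"],2),np.round(r["extent"]),np.median(P,0).round(),np.percentile(P,5,0).round(),np.percentile(P,95,0).round())
for n,im in zip(("top","side"),ims): cv2.imwrite(f"pics/{n}1.png",im[:,:,::-1])
print(readout.sense(), ctrl.hold_point_z)
E
```

```text
top bank 0.71 [378. 232. 130.  90.] [555. -98.  99.] [ 476. -227.   47.] [649.  23. 104.]
top grip_middle 0.58 [384. 237.  13.   9.] [ 533. -102.  174.] [ 524. -111.  163.] [543. -94. 177.]
top grip_middle 0.3 [382. 292.  54.  27.] [ 430. -105.    9.] [ 403. -163.    5.] [457. -47.  13.]
top sanding_block 0.82 [383. 197.  40.  17.] [ 642. -113.  121.] [ 628. -154.  106.] [659. -74. 125.]
top mixing_cup 0.69 [296. 229.  31.  37.] [586.  95.  29.] [542.  61.   0.] [609. 125. 100.]
top stain_tin 0.87 [487. 222.  40.  37.] [ 579. -357.   87.] [ 552. -392.   13.] [ 609. -334.   92.]
top stain_tin 0.33 [389. 158.  98.  61.] [ 753. -132.   74.] [ 703. -237.   31.] [813. -31.  78.]
top stain_tin 0.31 [299. 188.  27.  27.] [687.  84.  29.] [664.  57.   1.] [715. 111.  33.]
top glove_box 0.86 [388. 156.  99.  60.] [ 753. -133.   74.] [ 703. -239.   28.] [813. -30.  78.]
side bank 0.79 [353. 189. 122. 136.] [535. -27. 102.] [ 474. -214.   12.] [653.  29. 156.]
side bank 0.74 [369. 170.  18.  33.] [537. -25. 156.] [525. -39. 113.] [549. -21. 178.]
side grip_left 0.64 [367. 170.  17.  36.] [539. 
[... 818 characters left out ...]
. -45.  14.]
{'time_s': 0.9, 'joints': array([-1.55540498e+00,  3.12867782e-01,  1.49770035e+00,  1.80458548e-05,
        1.33100653e+00, -2.23386146e-01]), 'dq': array([ 0.00029906,  0.00164621, -0.00013826,  0.00024163, -0.00040142,
        0.00171984]), 'tau': array([-6.83778962e-04, -4.12161577e+01, -2.59899384e+01, -2.21873029e-04,
        4.60948359e-04,  1.81390629e-05]), 'eef_pos': array([ 124.17013415, -510.10893938,  231.31053858]), 'ee_rot': array([9.85852726e-06, 9.92881880e-01, 1.19103197e-01, 7.78342056e-06]), 'force': array([1.08367775, 0.21608967, 0.39251816]), 'wrist_torque': array([-0.00186928, -0.03571697, -0.01796395]), 'grip_width': 0.9974975169971758} 18.700000000000003
```

Run:
```python
from h import *
P=[]
for n in("top","side"):
    d=np.load(f"/tmp/{n}d.npy"); Q=cloud(n,d,d>0)
    Q=Q[(Q[:,0]>440)&(Q[:,0]<690)&(Q[:,1]>-260)&(Q[:,1]<60)]; 
    T=Q[abs(Q[:,2]-101)<5]; r=cv2.minAreaRect(np.float32(T[:,:2])); print(n,len(T),r)
    G=Q[(Q[:,2]>135)]
    for lo,hi in((-60,20),(-135,-61),(-215,-136)):
        g=G[(G[:,1]>lo)&(G[:,1]<hi)]
        if len(g)>5:
            print(n,lo,len(g),g.min(0).round(),g.max(0).round(),g.mean(0).round(),'y med',np.median(g[:,1]).round(), 'hi', g[g[:,2]>170].mean(0).round())
a=np.load("/tmp/top.npy")[120:320,260:520];b=np.load("/tmp/side.npy")[100:300,240:500]
o=np.vstack([cv2.resize(x,None,fx=3,fy=3,interpolation=2)[:,:780] for x in (a,)]) 
cv2.imwrite("pics/a.png",o[:,:,::-1]);cv2.imwrite("pics/b.png",cv2.resize(b,None,fx=3,fy=3,interpolation=2)[:,:,::-1])
```

```text
top 8030 ((570.582763671875, -89.77801513671875), (301.2709045410156, 190.24436950683594), 87.87615966796875)
top -60 102 [524. -41. 149.] [550. -17. 180.] [535. -28. 172.] y med -29.0 hi [534. -29. 174.]
top -135 106 [ 522. -114.  139.] [549. -93. 180.] [ 533. -102.  171.] y med -102.0 hi [ 532. -104.  174.]
top -215 113 [ 519. -188.  139.] [ 546. -168.  179.] [ 531. -177.  169.] y med -177.0 hi [ 528. -179.  174.]
side 5272 ((568.6572265625, -92.3492431640625), (305.2701416015625, 189.71389770507812), 87.84967041015625)
side -60 279 [522. -43. 135.] [551. -18. 180.] [535. -25. 160.] y med -24.0 hi [532. -28. 176.]
side -135 220 [ 521. -118.  135.] [549. -93. 180.] [ 532. -101.  163.] y med -100.0 hi [ 530. -103.  176.]
side -215 187 [ 517. -193.  136.] [ 544. -168.  179.] [ 529. -176.  164.] y med -175.0 hi [ 528. -179.  175.]
```

View pics/a.png

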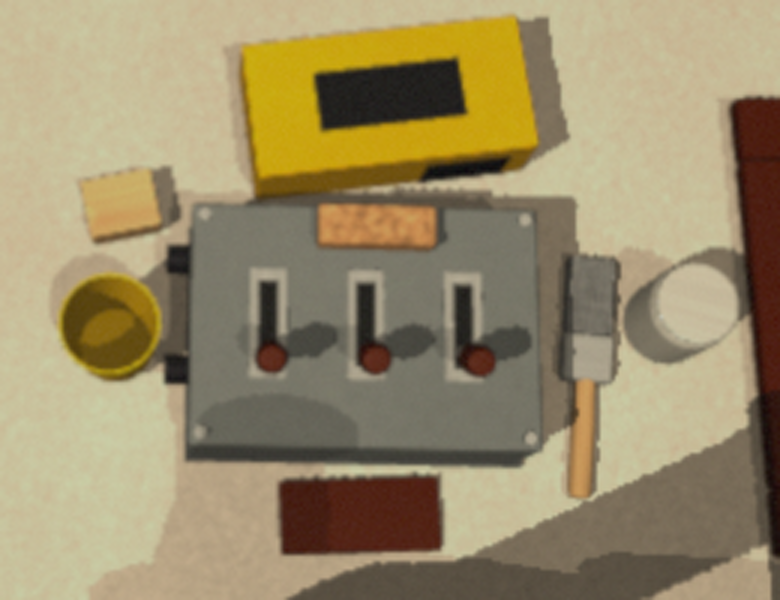

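View pics/b.png

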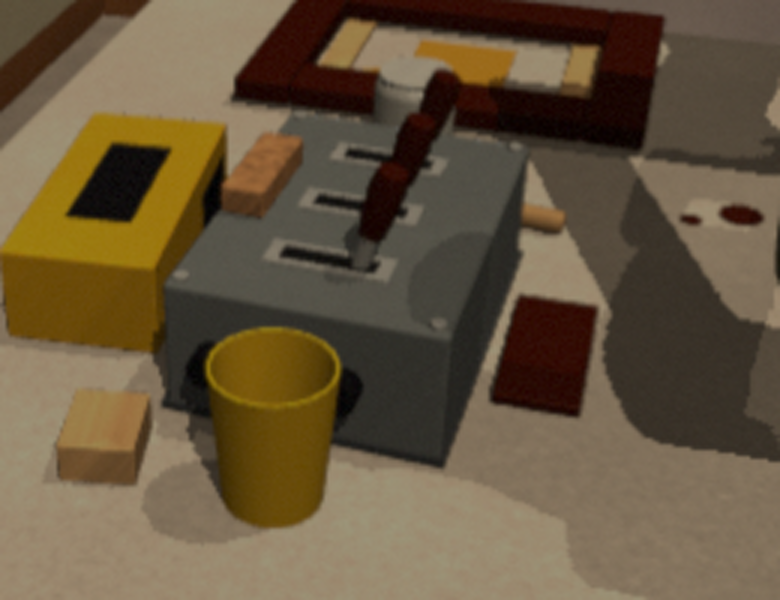

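The top view shows the grips at crop pixels (270,357), (375,358) and (480,360). All three levers lean towards the robot and the bank is yawed about -2°. The side view agrees, and the space in front of the levers is clear. I'll push with the closed fingers, starting with the right lever.

Call:
{"api": "step_arm", "payload": {"plan": "40.96 -24.1 0 15.8 0;40.96 -24.1 0 15.8 0;40.96 -24.1 0 15.8 0;40.96 -24.1 0 15.8 0;40.96 -24.1 0 15.8 0;40.96 -24.1 0 15.8 0;40.96 -24.1 0 15.8 0;40.96 -24.1 0 15.8 0;40.96 -24.1 0 15.8 0;40.96 -24.1 0 15.8 0", "grip_force": 40}}

```text
time_s: 1.9
eef_pos: [467.0, -176.3, 231.4]
ee_rot: [-0.0, 1.0, -0.017, 0.0]
force: [1.2, -0.6, -0.2]
grip_width: 0.002
```

Call:
{"api": "step_arm", "payload": {"plan": "0 0 4.3 0 0;0 0 8.6 0 0;0.5 0 8.6 0 0;1 0 8.6 0 0;1.5 0 8.6 0 0;2 0 8.6 0 0;2.4 0 8.6 0 0;2.4 0 8.6 0 0;2.4 0 8.6 0 0"}}

```text
time_s: 2.8
eef_pos: [489.2, -180.0, 145.5]
ee_rot: [0.0, 1.0, -0.018, 0.0]
force: [0.4, -0.0, -0.1]
grip_width: 0.001
```

Call:
{"api": "step_arm", "payload": {"plan": "0.4 0 0 0 0;0.8 0 0 0 0;1.2 0 0 0 0;1.6 0 0 0 0;1.8 0 0 0 0;2.0 0 0 0 0;2.0 0 0 0 0;2.0 0 0 0 0"}}

```text
time_s: 3.6
eef_pos: [508.9, -180.7, 145.3]
ee_rot: [-0.0, 1.0, -0.018, -0.0]
force: [-1.7, 0.0, 1.3]
grip_width: -0.001
```

Call:
{"api": "step_arm", "payload": {"plan": "0.1 0 0 0 0;0.2 0 0 0 0;0.3 0 0 0 0;0.4 0 0 0 0;0.4 0 0 0 0"}}

```text
time_s: 4.1
eef_pos: [513.2, -180.9, 145.3]
ee_rot: [0.0, 1.0, -0.018, 0.0]
force: [-2.7, -0.1, 1.9]
grip_width: -0.002
```

Call:
{"api": "step_arm", "payload": {"plan": "0.1 0 0 0 0;0.2 0 0 0 0;0.3 0 0 0 0;0.4 0 0 0 0;0.4 0 0 0 0"}}

```text
time_s: 4.6
eef_pos: [517.0, -181.0, 145.3]
ee_rot: [-0.0, 1.0, -0.018, -0.0]
force: [-4.4, 0.6, 3.5]
grip_width: 0.001
```

Call:
{"api": "step_arm", "payload": {"plan": "0.1 0 0 0 0;0.2 0 0 0 0;0.3 0 0 0 0;0.3 0 0 0 0"}}

```text
time_s: 5.0
eef_pos: [519.6, -181.1, 145.5]
ee_rot: [-0.0, 1.0, -0.018, -0.001]
force: [-7.3, -0.2, 6.7]
grip_width: -0.001
```

Right is blocked: the force climbs at the spring's rate. On to the middle.

Call:
{"api": "step_arm", "payload": {"plan": "-3 0 0 0 0;-3 -4 0 0 0;-3 -7.7 0 0 0;-2.5 -7.7 0 0 0;-2 -7.7 0 0 0;-1.5 -7.7 0 0 0;-1.2 -7.7 0 0 0;-1 -7.7 0 0 0;-1 -7.7 0 0 0;-1 -7.7 0 0 0"}}

```text
time_s: 6.0
eef_pos: [512.8, -104.2, 145.1]
ee_rot: [0.0, 1.0, -0.019, -0.0]
force: [-2.4, -1.9, 0.2]
grip_width: -0.001
```

Call:
{"api": "step_arm", "payload": {"plan": "0.1 0 0 0 0;0.2 0 0 0 0;0.3 0 0 0 0;0.4 0 0 0 0;0.5 0 0 0 0;0.5 0 0 0 0"}}

```text
time_s: 6.6
eef_pos: [518.1, -103.9, 145.3]
ee_rot: [-0.0, 1.0, -0.018, 0.0]
force: [-2.6, -0.2, 3.2]
grip_width: 0.001
```

Call:
{"api": "step_arm", "payload": {"plan": "0.1 0 0 0 0;0.2 0 0 0 0;0.3 0 0 0 0;0.4 0 0 0 0;0.4 0 0 0 0"}}

```text
time_s: 7.1
eef_pos: [522.1, -104.1, 145.3]
ee_rot: [-0.0, 1.0, -0.018, 0.0]
force: [-2.1, 0.3, 2.1]
grip_width: 0.003
```

Call:
{"api": "step_arm", "payload": {"plan": "0.1 0 0 0 0;0.2 0 0 0 0;0.3 0 0 0 0;0.4 0 0 0 0;0.4 0 0 0 0"}}

```text
time_s: 7.6
eef_pos: [526.1, -104.3, 145.3]
ee_rot: [0.0, 1.0, -0.018, 0.0]
force: [-3.0, 1.1, 1.2]
grip_width: 0.0
```

Call:
{"api": "step_arm", "payload": {"plan": "0.1 0 0 0 0;0.2 0 0 0 0;0.3 0 0 0 0;0.3 0 0 0 0"}}

```text
time_s: 8.0
eef_pos: [529.1, -104.4, 145.3]
ee_rot: [0.0, 1.0, -0.018, 0.0]
force: [-1.6, 0.3, 2.5]
grip_width: -0.003
```

Middle is free, since the force stays at 2–3 N well past the blocked stop. Pushing it on.

Call:
{"api": "step_arm", "payload": {"plan": "0.4 0 0 0 0;0.8 0 0 0 0;1.2 0 0 0 0;1.6 0 0 0 0;2.0 0 0 0 0;2.4 0 0 0 0;2.8 0 0 0 0;3.2 0 0 0 0;3.6 0 0 0 0;4.0 0 0 0 0"}}

```text
time_s: 9.0
eef_pos: [569.0, -105.8, 145.0]
ee_rot: [-0.0, 1.0, -0.018, -0.0]
force: [-3.8, -0.3, -0.6]
grip_width: 0.004
```

Call:
{"api": "step_arm", "payload": {"plan": "0.2 0 0 0 0;0.4 0 0 0 0;0.6 0 0 0 0;0.8 0 0 0 0;0.8 0 0 0 0"}}

```text
time_s: 9.5
eef_pos: [577.0, -106.0, 145.2]
ee_rot: [-0.0, 1.0, -0.018, -0.0]
force: [-4.4, -0.0, -1.5]
grip_width: 0.001
```

Call:
{"api": "step_arm", "payload": {"plan": "0.1 0 0 0 0;0.2 0 0 0 0;0.3 0 0 0 0;0.4 0 0 0 0;0.4 0 0 0 0"}}

```text
time_s: 10.0
eef_pos: [581.0, -106.3, 145.3]
ee_rot: [-0.0, 1.0, -0.018, 0.0]
force: [-3.1, 1.9, -1.1]
grip_width: 0.003
```

Call:
{"api": "step_arm", "payload": {"plan": "0.1 0 0 0 0;0.2 0 0 0 0;0.3 0 0 0 0;0.4 0 0 0 0;0.4 0 0 0 0"}}

```text
time_s: 10.5
eef_pos: [584.3, -106.4, 144.9]
ee_rot: [-0.0, 1.0, -0.018, -0.001]
force: [-7.1, 0.3, -1.5]
grip_width: 0.001
```

Call:
{"api": "step_arm", "payload": {"plan": "0.1 0 0 0 0;0.2 0 0 0 0;0.2 0 0 0 0"}}

```text
time_s: 10.8
eef_pos: [585.8, -106.4, 144.6]
ee_rot: [-0.0, 1.0, -0.018, -0.002]
force: [-9.7, -0.1, -1.2]
grip_width: -0.0
```

Middle is at its stop. Retreating, then feeling the left lever.

Call:
{"api": "step_arm", "payload": {"plan": "-5 0 0 0 0;-9.8 0 0 0 0;-9.8 0 0 0 0;-9.8 -4 0 0 0;-9.8 -7.5 0 0 0;-9.2 -7.5 0 0 0;-8.6 -7.5 0 0 0;-8 -7.5 0 0 0;-7.5 -7.5 0 0 0;-7.5 -7.5 0 0 0"}}

```text
time_s: 11.8
eef_pos: [515.2, -29.6, 145.2]
ee_rot: [0.0, 1.0, -0.019, -0.0]
force: [-1.2, -0.1, 1.3]
grip_width: 0.002
```

Call:
{"api": "step_arm", "payload": {"plan": "0.1 0 0 0 0;0.2 0 0 0 0;0.3 0 0 0 0;0.4 0 0 0 0;0.5 0 0 0 0;0.5 0 0 0 0"}}

```text
time_s: 12.4
eef_pos: [519.8, -28.9, 145.4]
ee_rot: [-0.0, 1.0, -0.018, 0.0]
force: [-2.2, -0.5, 1.7]
grip_width: -0.0
```

Call:
{"api": "step_arm", "payload": {"plan": "0.1 0 0 0 0;0.2 0 0 0 0;0.3 0 0 0 0;0.4 0 0 0 0;0.4 0 0 0 0"}}

```text
time_s: 12.9
eef_pos: [523.8, -29.1, 145.3]
ee_rot: [-0.0, 1.0, -0.018, 0.0]
force: [-2.7, 0.6, 1.7]
grip_width: -0.003
```

Call:
{"api": "step_arm", "payload": {"plan": "0.1 0 0 0 0;0.2 0 0 0 0;0.3 0 0 0 0;0.3 0 0 0 0"}}

```text
time_s: 13.3
eef_pos: [526.8, -29.2, 145.3]
ee_rot: [-0.0, 1.0, -0.018, -0.0]
force: [-3.0, -0.2, 1.6]
grip_width: -0.002
```

Call:
{"api": "step_arm", "payload": {"plan": "0.1 0 0 0 0;0.2 0 0 0 0;0.2 0 0 0 0;0.2 0 0 0 0"}}

```text
time_s: 13.7
eef_pos: [528.8, -29.3, 145.3]
ee_rot: [0.0, 1.0, -0.018, 0.0]
force: [-3.1, 0.0, 1.8]
grip_width: -0.001
```

Call:
{"api": "step_arm", "payload": {"plan": "0.1 0 0 0 0;0.2 0 0 0 0;0.3 0 0 0 0;0.4 0 0 0 0;0.4 0 0 0 0"}}

```text
time_s: 14.2
eef_pos: [532.9, -29.4, 145.3]
ee_rot: [-0.0, 1.0, -0.018, 0.0]
force: [-1.9, -0.4, 2.2]
grip_width: 0.002
```

Left is free. Driving it home; the stop is expected at about x = 586–588.

Call:
{"api": "step_arm", "payload": {"plan": "0.4 0 0 0 0;0.8 0 0 0 0;1.2 0 0 0 0;1.6 0 0 0 0;2.0 0 0 0 0;2.4 0 0 0 0;2.8 0 0 0 0;3.2 0 0 0 0;3.6 0 0 0 0;4.0 0 0 0 0"}}

```text
time_s: 15.2
eef_pos: [572.8, -30.9, 145.0]
ee_rot: [-0.0, 1.0, -0.018, -0.0]
force: [-2.9, 1.0, -0.3]
grip_width: -0.002
```

Call:
{"api": "step_arm", "payload": {"plan": "0.2 0 0 0 0;0.4 0 0 0 0;0.6 0 0 0 0;0.8 0 0 0 0;0.9 0 0 0 0;0.9 0 0 0 0"}}

```text
time_s: 15.8
eef_pos: [581.8, -31.2, 145.3]
ee_rot: [-0.0, 1.0, -0.018, 0.0]
force: [-2.7, -0.2, -1.7]
grip_width: 0.003
```

Call:
{"api": "step_arm", "payload": {"plan": "0.1 0 0 0 0;0.2 0 0 0 0;0.3 0 0 0 0;0.4 0 0 0 0;0.4 0 0 0 0"}}

```text
time_s: 16.3
eef_pos: [585.6, -31.4, 145.2]
ee_rot: [-0.0, 1.0, -0.018, -0.0]
force: [-4.2, 1.5, -0.8]
grip_width: -0.004
```

Call:
{"api": "step_arm", "payload": {"plan": "0.1 0 0 0 0;0.2 0 0 0 0;0.3 0 0 0 0;0.3 0 0 0 0"}}

```text
time_s: 16.7
eef_pos: [587.8, -31.4, 144.8]
ee_rot: [-0.0, 1.0, -0.018, -0.001]
force: [-7.1, -0.0, -1.4]
grip_width: -0.0
```

Call:
{"api": "step_arm", "payload": {"plan": "0.1 0 0 0 0;0.2 0 0 0 0;0.2 0 0 0 0"}}

```text
time_s: 17.0
eef_pos: [589.3, -31.5, 144.5]
ee_rot: [-0.0, 1.0, -0.018, -0.002]
force: [-10.9, 0.1, -1.8]
grip_width: 0.002
```

Left is at its stop. Now the right lever.

Call:
{"api": "step_arm", "payload": {"plan": "-5 0 0 0 0;-9.8 0 0 0 0;-9.8 0 0 0 0;-9.8 5 0 0 0;-9.8 10 0 0 0;-9.8 15 0 0 0;-9.8 15 0 0 0;-9 15 0 0 0;-8.2 15 0 0 0;-7.5 15 0 0 0"}}

```text
time_s: 18.0
eef_pos: [511.6, -177.8, 145.6]
ee_rot: [0.0, 1.0, -0.018, 0.001]
force: [-0.9, -0.4, -0.6]
grip_width: 0.001
```

Call:
{"api": "step_arm", "payload": {"plan": "0.1 0 0 0 0;0.3 0 0 0 0;0.5 0 0 0 0;0.7 0 0 0 0;0.9 0 0 0 0;0.9 0 0 0 0"}}

```text
time_s: 18.6
eef_pos: [519.2, -179.0, 145.4]
ee_rot: [-0.0, 1.0, -0.018, -0.0]
force: [-2.4, 0.2, 1.3]
grip_width: -0.0
```

Call:
{"api": "step_arm", "payload": {"plan": "0.1 0 0 0 0;0.2 0 0 0 0;0.3 0 0 0 0;0.4 0 0 0 0;0.4 0 0 0 0"}}

```text
time_s: 19.1
eef_pos: [523.3, -179.3, 145.3]
ee_rot: [0.0, 1.0, -0.018, 0.0]
force: [-2.6, -0.4, 2.7]
grip_width: -0.001
```

Call:
{"api": "step_arm", "payload": {"plan": "0.1 0 0 0 0;0.2 0 0 0 0;0.3 0 0 0 0;0.4 0 0 0 0;0.4 0 0 0 0"}}

```text
time_s: 19.6
eef_pos: [527.3, -179.4, 145.3]
ee_rot: [0.0, 1.0, -0.018, 0.0]
force: [-2.9, -0.6, 2.5]
grip_width: 0.002
```

Right is now free.

Call:
{"api": "step_arm", "payload": {"plan": "0.4 0 0 0 0;0.8 0 0 0 0;1.2 0 0 0 0;1.6 0 0 0 0;2.0 0 0 0 0;2.4 0 0 0 0;2.8 0 0 0 0;3.2 0 0 0 0;3.6 0 0 0 0;4.0 0 0 0 0"}}

```text
time_s: 20.6
eef_pos: [567.3, -180.8, 145.0]
ee_rot: [-0.0, 1.0, -0.018, -0.0]
force: [-2.7, -0.1, -1.9]
grip_width: -0.001
```

Call:
{"api": "step_arm", "payload": {"plan": "0.2 0 0 0 0;0.4 0 0 0 0;0.6 0 0 0 0;0.8 0 0 0 0;0.9 0 0 0 0;0.9 0 0 0 0"}}

```text
time_s: 21.2
eef_pos: [576.3, -181.1, 145.3]
ee_rot: [-0.0, 1.0, -0.018, 0.0]
force: [-2.9, 1.0, -1.3]
grip_width: 0.004
```

Call:
{"api": "step_arm", "payload": {"plan": "0.1 0 0 0 0;0.2 0 0 0 0;0.3 0 0 0 0;0.4 0 0 0 0;0.4 0 0 0 0"}}

```text
time_s: 21.7
eef_pos: [579.9, -181.3, 145.1]
ee_rot: [-0.0, 1.0, -0.018, -0.0]
force: [-4.5, 0.3, -0.9]
grip_width: 0.0
```

Call:
{"api": "step_arm", "payload": {"plan": "0.1 0 0 0 0;0.2 0 0 0 0;0.3 0 0 0 0;0.3 0 0 0 0"}}

```text
time_s: 22.1
eef_pos: [582.2, -181.3, 144.7]
ee_rot: [-0.0, 1.0, -0.018, -0.002]
force: [-8.0, 0.4, -1.4]
grip_width: -0.001
```

Call:
{"api": "step_arm", "payload": {"plan": "0.1 0 0 0 0;0.2 0 0 0 0;0.2 0 0 0 0"}}

```text
time_s: 22.4
eef_pos: [583.7, -181.4, 144.5]
ee_rot: [-0.0, 1.0, -0.019, -0.002]
force: [-10.2, -0.1, -0.9]
grip_width: 0.003
```

Call:
{"api": "step_arm", "payload": {"plan": "-3 0 0 0 0;-7 0 0 0 0;-10 0 0 0 0;-12 0 -3 0 0;-15 4 -7 0 0;-18 8 -9 0 0;-18 12 -9 0 0;-18 16 -9 0 0;-18 16 -9 0 0;-18 16 -9 0 0"}}

```text
time_s: 23.4
eef_pos: [399.5, -335.4, 235.4]
ee_rot: [0.0, 1.0, -0.019, 0.001]
force: [-0.3, -0.2, -0.4]
grip_width: -0.002
```

Run:
```python
from h import *
for n in("top","side"):
    im,d=cams.capture(n); Q=cloud(n,d,d>0)
    Q=Q[(Q[:,0]>440)&(Q[:,0]<690)&(Q[:,1]>-215)&(Q[:,1]<20)&(Q[:,2]>135)&(Q[:,2]<190)]
    for lo,hi in((-60,20),(-135,-61),(-215,-136)):
        g=Q[(Q[:,1]>lo)&(Q[:,1]<hi)]; g=g[g[:,2]>168]
        if len(g): print(n,lo,len(g),g.mean(0).round(1))
    if n=="side": cv2.imwrite("pics/c.png",cv2.resize(im[100:300,240:500],None,fx=3,fy=3)[:,:,::-1])
print(readout.sense()["force"],readout.sense()["eef_pos"],readout.sense()["time_s"])
```

```text
top -60 77 [611.1 -31.8 173.6]
top -135 81 [ 608.1 -106.1  173.3]
top -215 80 [ 606.3 -181.   173. ]
side -60 93 [608.7 -30.4 174.3]
side -135 78 [ 605.6 -105.6  174.3]
side -215 69 [ 603.6 -180.3  174.5]
[1.23243786 0.60255024 0.00308115] [ 399.80132716 -334.0494006   235.52153353] 23.5
```

View pics/c.png

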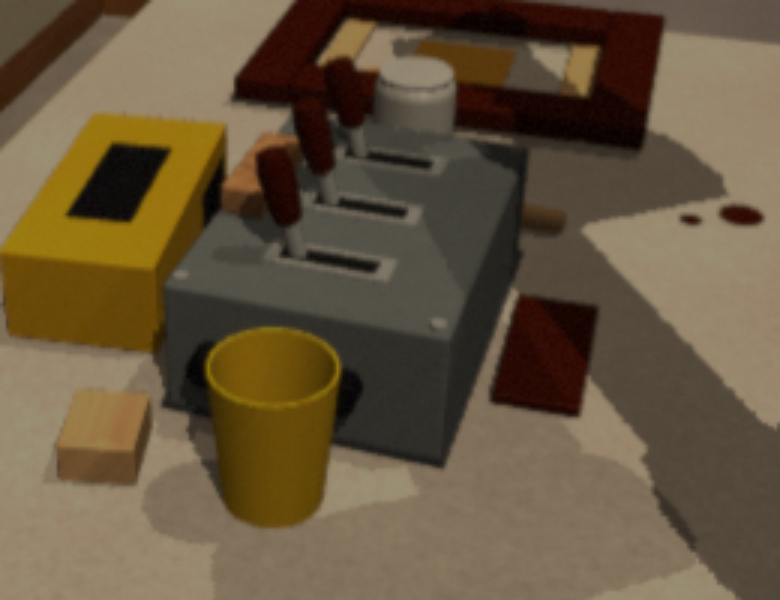

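The picture shows all three levers leaning away from the robot, with grips near (280,185), (315,135) and (345,90). The bystanders haven't moved and the arm is clear. Handing in.

```bash
python3 -c "
from h import *
print(workorder.finish_job())"
```

```text
the job is handed in; nothing more can be done
None
```

All three levers are home, and I handed the job in at about 23.5 s of the 58 s allowed. I pushed each lever with the closed fingers.

- **Order:** The right lever was blocked at first, so I backed off with a peak force of about 7 N along the throw (about 10 N with the vertical part). The order that worked was middle, left, right. Each of those moved at roughly 2–4 N and ended firmly on its stop at about 10–11 N.
- **Last checks:** In both cameras the three grip tops sit about 75 mm further from the robot and level with each other along the bank, standing at about x = 604–611 mm (the two cameras differ by about 2.5 mm). The last side view shows the bystanders in view where they were. The arm stands clear of everything, with force readings at about noise level.
- **Not checked:** The lever angles can't be read directly, so "fully home" rests on the stop forces and the camera positions. I did not measure the bystanders' positions again; the brush was mostly hidden in that side view. No check failed.

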